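Lift the hot solder-pot lid onto its stand with the lid lifter

TASK

The lid of the solder pot is hot: take the lid lifter from its rack, hook the lid by its loop handle, find the point of the handle where it balances, and carry it over level (it must never tip more than about ten degrees, nor be touched with anything but the lifter) until it sits fully home in the empty lid stand. Work gently, pushing and pulling on the lid with less than 25 N. Then hang the lifter back in its rack, and leave everything else on the bench where it is.

Things in the scene. Friction and masses are not known exactly. Their poses are not given: they have to be found in the camera images.
- lifter: Loose lid lifter, 0.16 kg, hanging upright. Origin: under the shaft at the tongue's underside; z up, x along the tongue. Steel shaft 8 x 8 mm up to a flange 26 (x) x 52 (y) x 6 mm, underside at z = 105 mm. Tongue 8 mm wide, 5 mm thick, x = -4 to 26 mm; from x = 20 on it has an upturned nub, top at z = 9 mm.
- rack: Fixed dark steel lifter rack. Origin: on the bench under the place where the lifter hangs; x points to its two back posts (front faces at x = 40 mm, no higher than the rails). Open above and to the front (-x). The lifter hangs with its origin 35 mm above this origin, tongue towards the posts.
- pot: Fixed solder pot, steel cylinder 124 mm across, with a grey control box behind it (towards +x), lower than the rim. Its height is adjustable: origin on its axis 85 mm below the rim, 0 to 15 mm above the bench. Mouth 104 mm across; the lid lies on the rim at the start.
- lid: Loose steel lid, 0.53 to 0.61 kg. Origin: on its axis at the underside of its rim plate (85 mm above the pot's origin at the start; 30 mm above the stand's when home). Plate 128 mm across, 6 mm thick, flat top. Below it a plug 98 mm across, 15 mm deep, bevelled. x points away from the robot within 0.4 rad. Unseen old solder under it makes one side (+y or -y) heavy.
- stand: Fixed lid stand: empty aluminium ring 124 mm across, 30 mm high, on a square cork plate 150 x 4 mm. Origin: on the bench under its axis. Mouth 104 mm across, 22 mm deep: the lid's plug goes in, at any yaw, until the plate lies on the rim (z = 30 mm). Pot and stand may swap sides.
- spool: Bystander: spool of solder 54 mm across, 46 mm high, standing; origin under its centre. Leave alone.
- meter: Bystander: hand meter, 150 x 78 x 36 mm, lying; origin under its centre. Leave alone.
- driver: Bystander: screwdriver, lying. Leave alone.
- board: Bystander: circuit board 160 x 110 mm on 12 mm legs; origin under its centre. Leave alone.
- lifter_grip (a point): On the lifter, 140 mm above its origin: middle of its wooden grip, 30 (x) x 18 (y) mm, from z = 111 (top of the flange) to 166 mm. Take it here from above, fingers closing along the lifter's y.
- lifter_notch (a point): On the lifter, at x = 12, z = 5 mm: top of the tongue in the middle of the 16 mm notch between the shaft (face at x = 4 mm) and the nub, where the bar of the lid's handle is carried.
- rack_hang (a point): 140 mm above the rack's origin, between its two level rails at the height of their tops. Rails along the rack's x from -25 to +50 mm, each 12 mm wide with a 30 mm clear gap between (y = -15 to 15); the lifter's flange rests on both, its shaft in the gap.
- lid_bar (a point): Middle of the loop handle's bar, at its underside, 12 mm above the lid's flat top. Rigid straight bar along the lid's y, 8 x 8 mm, on posts at y = +-46 mm (84 mm clear), open to +x and -x. The balance point is on the bar up to 34 mm to either side of here, not measured. Hung over 6 mm from it the lid tips too far; raised only 3 mm, its heavy side stays on the rim.
Not all that is in view belongs to the job. Leave any orange look-alike of the rack alone.

How it is judged:
By the outcome, as a careful person would: the job done as asked, in the order asked, and still so for the second after the job is handed in, with the robot touching nothing.
It also fails if it takes over 72 s, if anything falls off the work surface, if the arm or the gripper's body presses on something with over 40 N, if the wrist force passes 120 N, or if a joint passes its speed limit or range.

ROBOT

A 7-joint arm with a two-finger parallel gripper is mounted at the origin on the work surface. World frame = base frame: x ahead of the robot, y to its left, z up, the work surface at z = 0. Lengths are in mm, angles in rad, forces in N, time in s.
With the tool pointing down it reaches from about 400 to 900 mm from the base axis. Payload 5.6 kg.
Tool frame: the origin (TCP) lies midway between the tips of the shut fingers; the grasp point (between the pads) lies 19 mm behind it; x points along the fingers, y is the direction in which the jaws open and shut, and the axes are right-handed (so a half turn about x gives the same grasp; the last joint's range is limited). The gripper opens to 92 mm and grips with 3 to 60 N. Pads are 20 mm wide; open, the fingers measure 128 mm over their backs; the gripper's body (75 mm by 189 mm) begins 69 mm behind the grasp point.
Start: joints at [1.253, 0.468, -0.012, 1.603, 0.006, 1.071, -0.056], TCP at [176.338, -625.631, 214.592] pointing down, gripper open.
Joint ranges: [-2.53, 2.53], [-0.31, 2.02], [-1.57, 1.55], [0.28, 2.44], [-1.29, 4.43], [0.15, 1.84], [-2.92, 2.92]. Speed limits (rad/s): [2.57, 2.57, 3.14, 3.14, 3.14, 3.14, 3.14].

INTERFACE

Orientations are given as a rotation vector (axis times angle).
In Python, from cell import robot, grip, kin, viewer gives the robot as it stands. Calls block until the motion is done:
- robot.movep(position, orientation): joint-space move of the TCP to a pose.
- robot.servo_line(position, feed=150, rotation=None): straight line of the TCP; rotation=None keeps the orientation; feed is the mean speed in mm/s.
- robot.goto_joints(angles): joint-space move.
- grip(opening, newtons=None): opening from 0.0 (shut) to 1.0 (fully open); newtons is the grip in N (None keeps the last); returns when the fingers have stopped.
- robot.hold(seconds).
- kin.ik(position, orientation): joint angles nearest the present ones, or None.
- robot.observe(): the state.
- viewer.read_camera(name): name is "scene" or "top"; returns the picture (400x640x3 uint8, red, green, blue); there is no depth.
- viewer.camera_info(name): a dict with "camera_matrix" (3x3 intrinsics, pixels), "k1" (the pictures are not rectified: a ray, as slopes to the right and down, at radius r is drawn at 1 + k1 r^2 times it, then the intrinsics apply), "R" (3x3) and "t" (3): a world point X has camera coordinates R X + t. Camera axes: x right, y down, z forward; pixel columns grow to the right and rows downward; lengths in mm; the calibration is good to about 2 mm. A picture is of the moment at which its call begins. camera_info takes no time and is no camera call.
A pose or a line that the arm cannot do raises robot.IKError and nothing moves.
- robot.job_done(): hands the job in, once; it reports no verdict.
Trained networks look in the newest picture that a camera, given by its name, has taken for a name from the list of things; names that differ only in an ending like _2 or _b are one class to them, and where a whole thing is asked for, a point or a joint stands for the part that bears it (a point fixed in the world has none). Each returns a list of dicts, best first, with "confidence" (0 to 1); they miss things now and then, are a little off and sometimes report something else, mostly with a low value. They report only what shows in the picture. A call takes as long as a camera call. They do not tell look-alikes from the thing itself.
- viewer.silhouettes(name, camera): "mask" (400x640 bool, what is visible of it).
- viewer.pinpoint(name, camera): "at" ([x, y, z] in mm, in the coordinates of the camera as it stood for that picture, good to about 4 mm: a listed point, or the origin of a listed thing).
The state is a dict: "t": time; "joints": joint angles; "joint_velocities": joint speeds; "joint_torque": joint torques, N m; "tcp_pos": TCP position; "tcp_rot": TCP orientation; "contact_force": force on the tool from outside, world axes, zero at the start; "wrist_torque": the same for the moment, N m; "grip_width": opening from 0.0 (shut) to 1.0 (fully open).
Only numpy, scipy, OpenCV 4.12 (cv2) and the standard library are available. Lean on these libraries where they do the work, as an engineer would, in place of code of your own. Each camera call takes 0.05 s, during which the arm holds its last target.

## Working session

There is one attempt and no reset: what is moved stays moved. The work goes in short steps, each a Python script; the robot and the scene stay as the last script left them, time stands still between calls to the robot, and variables do not carry over. Pictures are saved under pics/ and viewed, and the job is handed in when it is done.

```bash
ls -la; mkdir -p pics; python3 - <<'E'
from cell import robot, grip, kin, viewer
import cv2,numpy as np
for c in ("scene","top"):
    im=viewer.read_camera(c); cv2.imwrite(f"pics/{c}0.png",im[:,:,::-1])
    i=viewer.camera_info(c); print(c,i)
print(robot.observe())
E
```

```text
total 12
drwxr-xr-x  3 agent agent 4096 Dec  6 14:17 .
drwxr-xr-x 23 root  root  4096 Dec  6 14:17 ..
drwxr-xr-x  2 agent agent 4096 Dec  6 14:17 pics
scene {'camera_matrix': array([[470.73626414,   0.        , 317.03077503],
       [  0.        , 470.73626414, 202.29777453],
       [  0.        ,   0.        ,   1.        ]]), 'k1': -0.11040228433047487, 'R': array([[ 0.86026726,  0.50975165, -0.00966995],
       [ 0.43899784, -0.75024022, -0.49438903],
       [-0.25927041,  0.42106161, -0.86918696]]), 't': array([-477.9029612 , -211.40270411, 1552.3402181 ])}
top {'camera_matrix': array([[412.89676493,   0.        , 317.60787477],
       [  0.        , 412.89676493, 198.8298223 ],
       [  0.        ,   0.        ,   1.        ]]), 'k1': -0.06970574210946912, 'R': array([[ 2.61852371e-03, -9.99857000e-01, -1.67069650e-02],
       [-9.94331126e-01, -8.27436124e-04, -1.06324627e-01],
       [ 1.06295599e-01,  1.68906689e-02, -9.94191104e-01]]), 't': array([  11.02297817,  584.69525205, 1229.18455794])}
{'t': 0.1, 'joints': array([ 1.25298089,  0.46827229, -0.01158308,  1.60349287,  0.0060292 ,
        1.07141401, -0.05627569]), 'joint_velocities': array([ 0.00060159, -0.00027925, -0.00025076, -0.00177462, -0.00223443,
       -0.00109904,  0.000969  ]), 'joint_torque': array([ 4.81419847e-04, -5.21651888e+01, -1.29961190e-02, -2.44370413e+01,
       -5.68480056e-02,  1.40212878e-02,  7.46601245e-05]), 'tcp_pos': array([ 176.16782672, -625.14352075,  213.76252507]), 'tcp_rot': array([ 2.07465509,  0.28846977, -2.07540522]), 'contact_force': array([-0.05760115,  0.01500137,  0.18129202]), 'wrist_torque': array([-0.04683049, -0.00655   ,  0.01528328]), 'grip_width': 0.9982726612869238}
```

View pics/scene0.png

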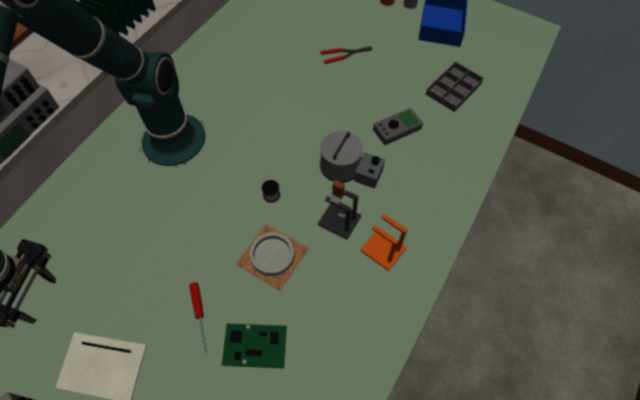

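View pics/top0.png

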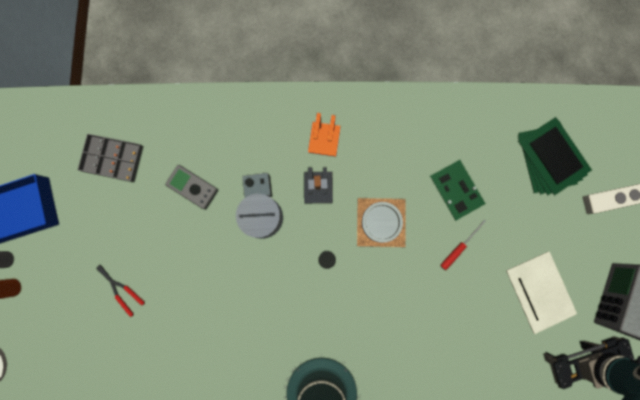

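```bash
cat > h.py <<'E'
from cell import robot, grip, kin, viewer
import cv2,numpy as np
from scipy.spatial.transform import Rotation as Ro
def cam2w(c,p):
    i=viewer.camera_info(c); return i["R"].T@(np.array(p)-i["t"])
def proj(c,X):
    i=viewer.camera_info(c); p=i["R"]@np.array(X,float)+i["t"]; s=p[:2]/p[2]; s=s*(1+i["k1"]*(s@s)); K=i["camera_matrix"]
    return np.array([K[0,0]*s[0]+K[0,2],K[1,1]*s[1]+K[1,2]])
def ray(c,uv):
    i=viewer.camera_info(c);K=i["camera_matrix"]; d=np.array([(uv[0]-K[0,2])/K[0,0],(uv[1]-K[1,2])/K[1,1]]); s=d.copy()
    for _ in range(20): s=d/(1+i["k1"]*(s@s))
    return -i["R"].T@i["t"], i["R"].T@np.array([s[0],s[1],1.])
def onz(c,uv,z):
    o,d=ray(c,uv); return o+d*(z-o[2])/d[2]
def tri(uvs,uvt):
    o1,d1=ray("scene",uvs);o2,d2=ray("top",uvt)
    s=np.linalg.lstsq(np.c_[d1,-d2],o2-o1,rcond=None)[0]; a=o1+d1*s[0];b=o2+d2*s[1]
    return (a+b)/2,np.linalg.norm(a-b)
def rot(yaw):
    # tool x down, tool y = jaw dir at world yaw
    x=np.array([0,0,-1.]);y=np.array([np.cos(yaw),np.sin(yaw),0]);return Ro.from_matrix(np.c_[x,y,np.cross(x,y)]).as_rotvec()
def snap(c,n,box=None,k=1):
    im=viewer.read_camera(c)[:,:,::-1].copy()
    if box: x0,y0,x1,y1=box; im=cv2.resize(im[y0:y1,x0:x1],None,fx=k,fy=k,interpolation=cv2.INTER_CUBIC)
    cv2.imwrite(f"pics/{n}.png",im)
E
python3 - <<'E'
from h import *
np.set_printoptions(precision=1,suppress=True)
for n in ["lifter","lifter_grip","lifter_notch","rack","rack_hang","pot","lid","lid_bar","stand","spool","meter","driver","board"]:
    for c in ("scene","top"):
        print(n,c,[(round(d["confidence"],2),cam2w(c,d["at"])) for d in viewer.pinpoint(n,c)])
E
```

```text
lifter scene [(0.76, array([613.2,   9.9,  34.7]))]
lifter top [(0.47, array([615.1,   8.4,  39.2]))]
lifter_grip scene []
lifter_grip top [(0.66, array([617.6,   6.5, 176.9]))]
lifter_notch scene [(0.84, array([628.8,   9.7,  40. ])), (0.66, array([615.7,  15.3, 137.9]))]
lifter_notch top [(0.51, array([624. ,  11.6,  44.6])), (0.32, array([615.9,  13.9, 140.6]))]
rack scene [(0.65, array([612. ,  11.6,   0.1]))]
rack top [(0.79, array([617.2,  13.3,  -1. ])), (0.65, array([767.7,  -5.6,   2.1])), (0.35, array([403.9, -14.7,   1.2]))]
rack_hang scene [(0.91, array([614. ,  14.5, 138.1]))]
rack_hang top [(0.6, array([612.9,  12.2, 140.7])), (0.56, array([774.9,  -6.1, 140.4]))]
pot scene [(0.77, array([529.2, 186.1,   3.1])), (0.73, array([527.5, 186.8, 107.5]))]
pot top []
lid scene [(0.62, array([528.2, 187.7,  92. ]))]
lid top [(0.72, array([525.9, 184.6,  93.5]))]
lid_bar scene [(0.83, array([526.2, 188.7, 108.9]))]
lid_bar top [(0.61, array([535. , 184.9, 110.7]))]
stand scene [(0.96, array([ 517.2, -183.4,    2. ])), (0.69, array([ 449.5, -437.3,    0.4]))]
stand top [(0.8, array([ 515.3, -183.6,   -3.3]))]
spool scene [(0.81, array([404.9, -15.6,   1.9])), (0.61, array([530.7, 186.2,   6.5]))]
spool top [(0.7, array([405.1, -13.2,   0.2]))]
meter scene [(0.7, array([622.1, 405. ,   2.2]))]
meter top [(0.81, array([624.1, 407.1,  -0.4]))]
driver scene [(0.84, array([ 450.3, -436.7,   -1.8]))]
driver top [(0.63, array([ 446.6, -431.9,   -0.7]))]
board scene []
board top [(0.63, array([ 613. , -421.7,    1.6]))]
```

The scene view shows the pot and lid at about (341,155), the dark rack with the lifter at (340,205), an orange look-alike at (388,245), and the stand at (272,255). In the top view the lid is at (259,215), the rack at (318,185) and the stand at (382,222). Next I'll zoom in for yaws and edges.

```bash
python3 - <<'E'
from h import *
snap("top","tz",(225,160,345,245),6); snap("scene","sz",(310,125,390,245),5)
snap("top","tst",(350,190,415,255),8)
E
```

```text
(no output)
```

View pics/tz.png

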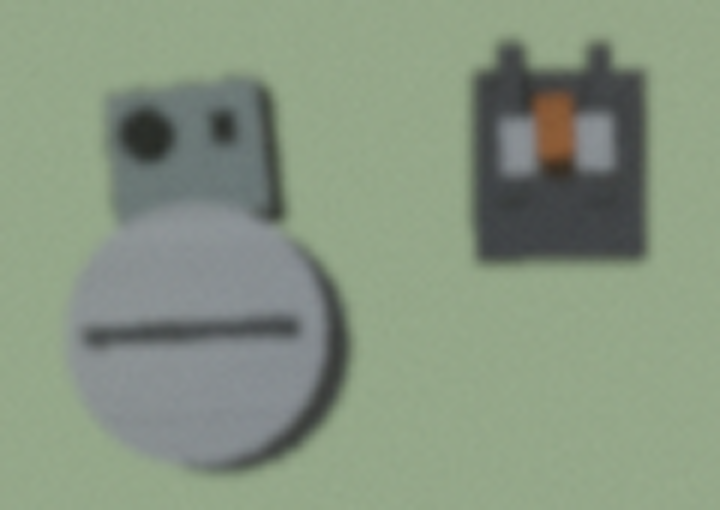

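View pics/sz.png

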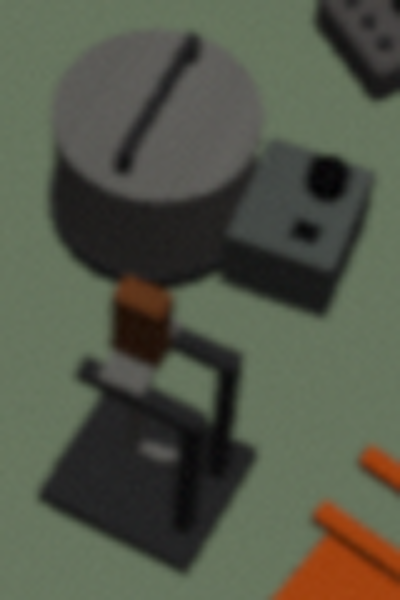

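View pics/tst.png

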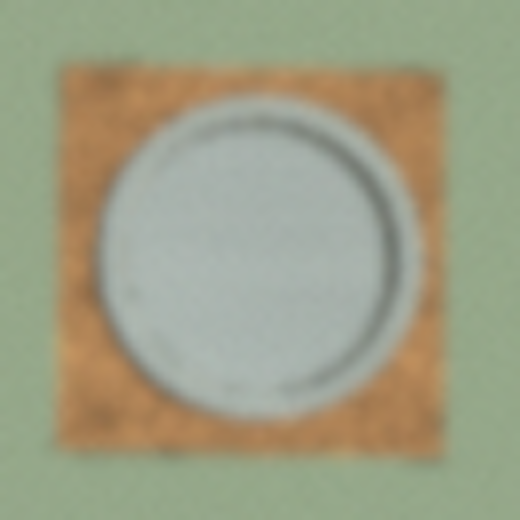

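```bash
python3 - <<'E'
from h import *
np.set_printoptions(precision=1,suppress=True)
T=lambda u,v:(225+(u+.5)/6-.5,160+(v+.5)/6-.5)
S=lambda u,v:(310+(u+.5)/5-.5,125+(v+.5)/5-.5)
a=tri(S(192,42),T(83,336));b=tri(S(122,163),T(300,325));print("bar",a,b)
d=a[0]-b[0];print("lid x yaw",np.degrees(np.arctan2(d[1],d[0]))-90,np.linalg.norm(d[:2]),(a[0]+b[0])/2)
print("rack base front", onz("top",T(475,260),4),onz("top",T(645,260),4))
print("flange", onz("top",T(498,113),146),onz("top",T(615,113),146),onz("top",T(498,178),146),onz("top",T(615,178),146))
print("grip top tri",tri(S(142,290),T(555,112)))
# front rail end left: scene (90,370)
for n in("lid","stand"):
  for c in("scene","top"):
    m=viewer.silhouettes(n,c); 
    for q in m[:1]:
      ys,xs=np.nonzero(q["mask"]);print(n,c,q["confidence"],len(xs),xs.mean(),ys.mean(),xs.min(),xs.max(),ys.min(),ys.max()); np.save(f"{n}_{c}.npy",q["mask"])
for z in (92,95,98,101): print(z,[onz("top",T(*p),z) for p in((68,335),(327,335),(197,205),(197,465))])
# stand yaw/centre: outer ring circle & inner
Q=lambda u,v:(350+(u+.5)/8-.5,190+(v+.5)/8-.5)
print("ring outer",[onz("top",Q(*p),30) for p in((98,256),(422,256),(260,95),(260,420))])
E
```

```text
bar (array([526.9, 237.4, 105.8]), np.float64(2.9632402069323067)) (array([534. , 134.1, 109.5]), np.float64(1.7111088079985364))
lid x yaw 3.9213274993044394 103.52787393005589 [530.4 185.8 107.6]
rack base front [574.7  55.7   4. ] [574.8 -32.6   4. ]
flange [629.7  38.2 146. ] [629.7 -16.2 146. ] [599.2  38.  146. ] [599.2 -16.2 146. ]
grip top tri (array([618. ,   9. , 211.1]), np.float64(4.673245256456))
lid scene 0.74 1203 341.1571072319202 148.2460515378221 321 361 131 167
lid top 0.95 1524 257.1902887139108 215.0242782152231 236 279 193 236
stand scene 0.58 305 338.0426229508197 196.00655737704918 330 345 181 218
stand top 0.92 2314 381.09075194468454 222.05401901469318 357 405 198 246
92 [array([529.4, 248.6,  92. ]), array([529.7, 122.6,  92. ]), array([593. , 186.8,  92. ]), array([466.9, 184.6,  92. ])]
95 [array([529.2, 248. ,  95. ]), array([529.5, 122.2,  95. ]), array([592.6, 186.3,  95. ]), array([466.8, 184.2,  95. ])]
98 [array([529. , 247.4,  98. ]), array([529.3, 121.9,  98. ]), array([592.2, 185.8,  98. ]), array([466.8, 183.7,  98. ])]
101 [array([528.8, 246.7, 101. ]), array([529.1, 121.6, 101. ]), array([591.9, 185.4, 101. ]), array([466.8, 183.2, 101. ])]
ring outer [array([ 515.5, -122.3,   30. ]), array([ 515.6, -245.4,   30. ]), array([ 577. , -184.6,   30. ]), array([ 453.6, -183.1,   30. ])]
```

```bash
python3 - <<'E'
from h import *
np.set_printoptions(precision=3,suppress=True)
print(Ro.from_rotvec(robot.observe()["tcp_rot"]).as_matrix())
for y in (np.pi/2,-np.pi/2):
  for p in([614.5,11,260],[614.5,11,156],[500,183,230],[515,-184,160]): print(y,kin.ik(p,rot(y)))
E
```

```text
[[-0.     0.271 -0.962]
 [-0.    -0.962 -0.271]
 [-1.     0.     0.   ]]
1.5707963267948966 [ 0.551  0.525 -0.876  1.604  0.424  1.214  1.161]
1.5707963267948966 [ 0.492  0.618 -0.789  1.706  0.499  1.031  1.102]
1.5707963267948966 [ 0.415  0.475 -1.065  1.826  0.462  1.116  0.756]
1.5707963267948966 [ 0.856  0.475 -0.729  1.87   0.386  0.942  1.521]
-1.5707963267948966 [ 0.332  0.43  -0.542  1.618  0.237  1.16  -1.836]
-1.5707963267948966 [ 0.264  0.521 -0.451  1.721  0.268  0.961 -1.861]
-1.5707963267948966 [ 0.331  0.417 -0.934  1.83   0.377  1.085 -2.314]
-1.5707963267948966 [ 0.495  0.379 -0.262  1.893  0.124  0.885 -1.399]
```

View pics/s1.png

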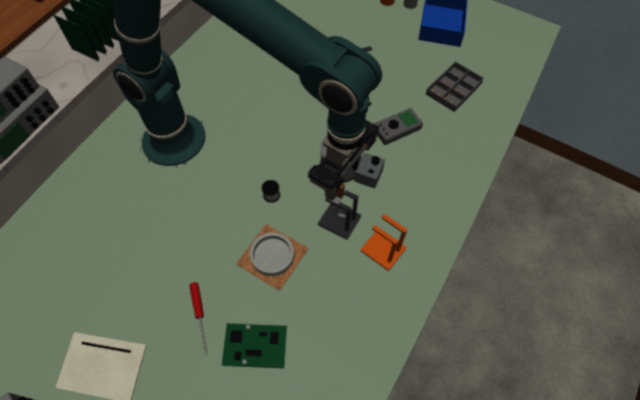

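The arm is posed neatly above the rack, with the gripper at about (340,170). Next is the grasp.

```bash
python3 - <<'E'
from h import *
np.set_printoptions(precision=2,suppress=True)
R=rot(np.pi/2)
robot.movep([614.5,11,225],R)
robot.servo_line([614.5,11,156],feed=80)
s=robot.observe();print(s["t"],s["tcp_pos"],s["contact_force"])
grip(0.0,50)
robot.hold(.3)
s=robot.observe();print(s["t"],s["tcp_pos"],s["contact_force"],s["wrist_torque"],s["grip_width"]*92)
snap("scene","s2",(290,110,410,260),4); snap("top","t2",(260,120,380,240),4)
E
```

```text
6.6667 [614.95  11.07 156.52] [-0.09 -0.01  0.6 ]
8.075 [614.52  11.09 155.97] [-0.13  0.57  0.75] [ 0.2  -0.18 -0.02] 17.619716318054824
```

View pics/s2.png

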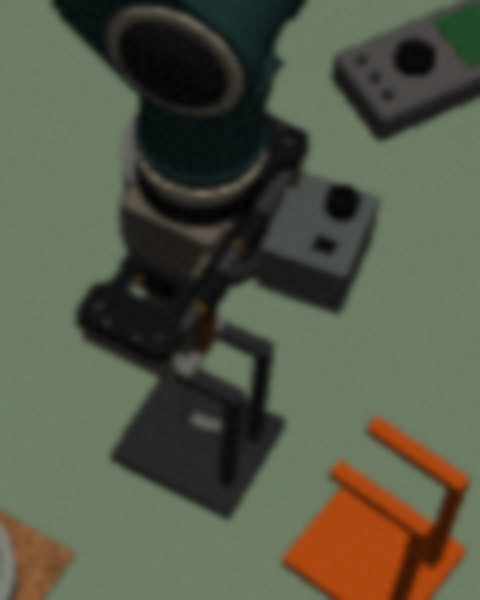

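```bash
cat >> h.py <<'E'
YAW=np.radians(3.9); C=np.array([529.6,185.4]); ex=np.array([np.cos(YAW),np.sin(YAW)]); ey=np.array([-ex[1],ex[0]])
RL=rot(np.pi/2+YAW)
def L(x,y,z): # lifter origin at lid-frame x,y, world z -> tcp
    p=C+ex*x+ey*y; return [p[0],p[1],z+121]
def ft(n=5):
    F=[];T=[]
    for _ in range(n):
        s=robot.observe();F.append(s["contact_force"]);T.append(s["wrist_torque"]);robot.hold(.02)
    return np.mean(F,0),np.mean(T,0)
E
python3 - <<'E'
from h import *
np.set_printoptions(precision=3,suppress=True)
robot.servo_line([614.5,11,283],feed=150)
robot.hold(.2);print("free",ft(),robot.observe()["t"])
robot.movep(L(-60,0,165),RL)
robot.hold(.2)
F0=ft();print("free2",F0); s=robot.observe();print(s["t"],s["tcp_pos"],s["grip_width"]*92)
np.save("F0.npy",np.r_[F0])
snap("scene","s3",(290,60,410,210),4); snap("top","t3",(220,120,340,240),5)
for c in("scene","top"):
  for n in("lifter","lifter_notch"): print(n,c,[(round(d["confidence"],2),cam2w(c,d["at"])) for d in viewer.pinpoint(n,c)])
E
```

```text
free (array([ 0.121, -0.195, -1.467]), array([ 0.05 , -0.161, -0.018])) 9.4583
free2 (array([-0.069, -0.015, -1.19 ]), array([ 0.039, -0.162, -0.006]))
10.6333 [470.463 180.377 285.726] 17.92787118226937
lifter scene [(0.49, array([471.674, 180.161, 165.451]))]
lifter_notch scene [(0.71, array([485.217, 182.671, 168.61 ]))]
lifter top []
lifter_notch top []
```

View pics/s3.png

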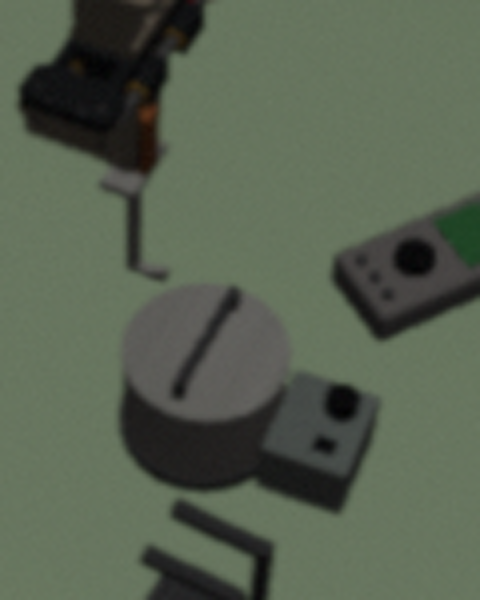

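View pics/t3.png

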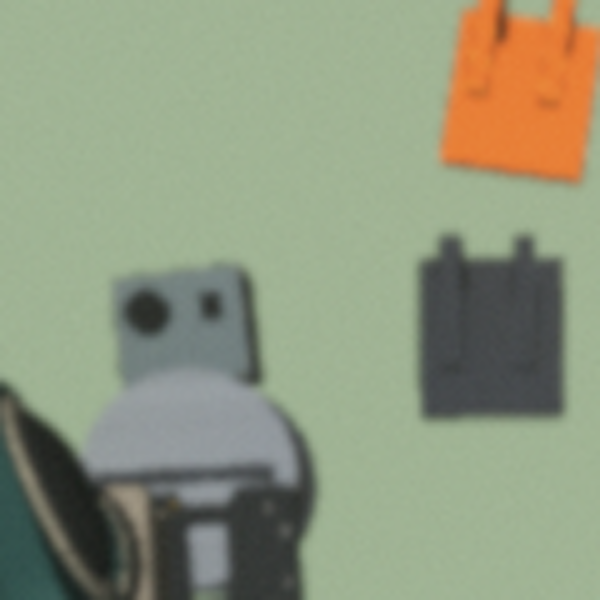

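The lifter hangs straight in the grip, with its tongue at (150,270) in the scene crop, pointing at the lid. Its measured origin matches the commanded one to 2 mm. Next I descend in front of the bar and feel for the lid top.

```bash
python3 - <<'E'
from h import *
np.set_printoptions(precision=2,suppress=True)
robot.servo_line(L(-42,0,112),feed=100)
F0,_=ft();print(F0,robot.observe()["tcp_pos"])
z=112.;hit=None
while z>90:
    z-=1.0 ; robot.servo_line(L(-42,0,z),feed=12); 
    F=robot.observe()["contact_force"]-F0
    if F[2]>1.2:
        hit=z;break
s=robot.observe();print(hit,F,s["tcp_pos"],s["t"],s["wrist_torque"])
F,T=ft();print(F-F0,T)
snap("scene","s4",(290,60,410,210),4)
E
```

```text
[ 0.28 -0.05 -1.48] [488.   182.77 233.71]
95.0 [-1.08 -1.22  4.07] [487.96 182.63 216.48] 15.975 [-0.01  0.04 -0.01]
[-0.66 -0.69  4.26] [-0.05  0.07 -0.01]
```

View pics/s4.png

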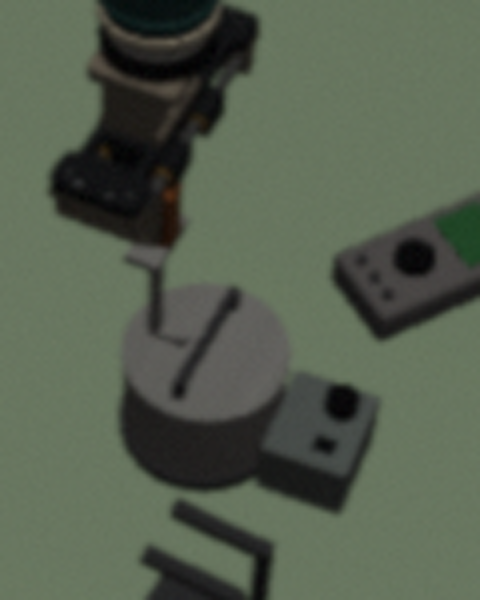

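```bash
python3 - <<'E'
from h import *
np.set_printoptions(precision=2,suppress=True)
robot.servo_line(L(-42,0,97.2),feed=15); robot.hold(.2)
F0,_=ft();print(F0,robot.observe()["tcp_pos"])
for x in (-34,-28,-22,-17,-12):
    robot.servo_line(L(x,0,97.0),feed=30)
    s=robot.observe();F=s["contact_force"]-F0;print(x,F,s["tcp_pos"][2])
    if np.linalg.norm(F)>5: break
robot.hold(.2);F,T=ft();print(F-F0,T,robot.observe()["t"])
snap("scene","s5",(310,90,390,190),6)
E
```

```text
[-0.53  0.03 -1.8 ] [487.6  182.52 218.02]
-34 [ 0.35 -0.6   0.41] 217.8717656222775
-28 [ 1.01 -0.28  0.55] 217.94957101191272
-22 [ 0.56 -0.4   0.17] 217.95689471833867
-17 [0.27 0.55 0.17] 217.94807861594356
-12 [ 1.64 -0.01 -0.23] 217.93797689671803
[0.71 0.25 0.61] [ 0.07 -0.14  0.02] 18.725
```

View pics/s5.png

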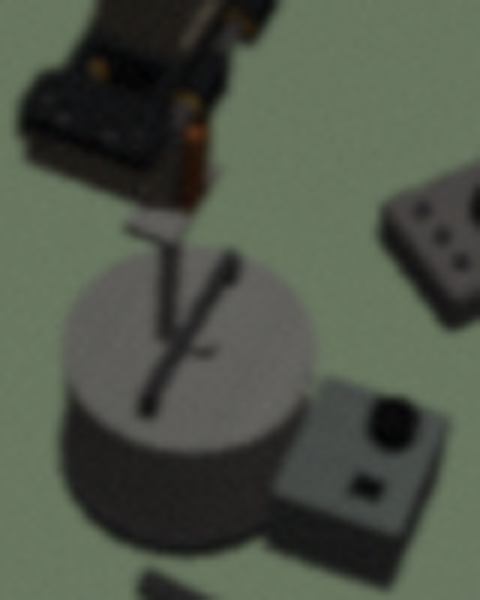

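The lifter is hooked: the tongue shows beyond the bar at (205,352) in the crop. Now a small probing lift at mid-bar.

```bash
python3 - <<'E'
from h import *
np.set_printoptions(precision=3,suppress=True)
robot.servo_line(L(-12,0,99),feed=20);robot.hold(.15)
F0,T0=ft(12);print("free",F0,T0,robot.observe()["tcp_pos"][2]);np.save("FT.npy",np.r_[F0,T0])
for z in (102,103,104,105,):
    robot.servo_line(L(-12,0,z),feed=8)
    F,T=ft(6);print(z,F-F0,T-T0,robot.observe()["tcp_pos"])
robot.hold(.15);F,T=ft(12);print(z,F-F0,T-T0,robot.observe()["t"])
snap("scene","s6",(310,90,390,190),6)
E
```

```text
free [-0.321  0.151 -1.674] [ 0.062 -0.15  -0.003] 219.95466382591331
102 [ 0.018 -0.039  0.358] [ 0.014 -0.007  0.003] [517.615 184.577 222.993]
103 [ 0.796  0.339 -2.774] [ 0.023 -0.048  0.012] [517.379 184.49  223.628]
104 [ 0.267 -1.029 -3.28 ] [-0.282  0.108  0.005] [517.458 184.241 224.819]
105 [ 0.061 -1.516 -3.572] [-0.417  0.044 -0.022] [517.627 184.482 225.989]
105 [ 0.262 -1.126 -3.489] [-0.409  0.026 -0.023] 21.475
```

View pics/s6.png

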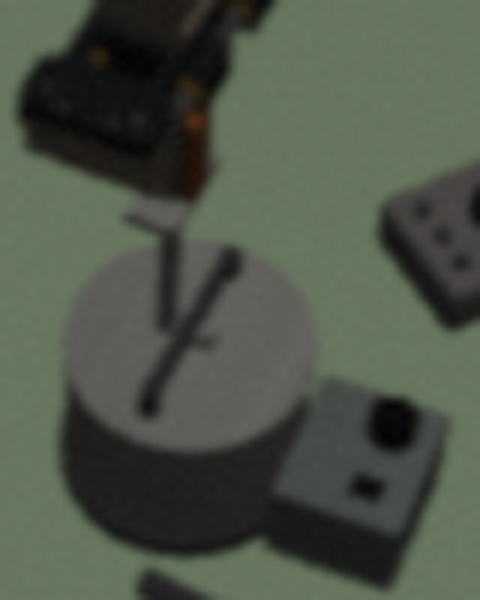

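The far (+y) end rose and the near end stayed, so the -y side is heavy. A lift force of about 3.5 N puts the balance at y ≈ -20 to -26. I'll probe there.

```bash
cat > probe.py <<'E'
from h import *
import sys
np.set_printoptions(precision=3,suppress=True)
y=float(sys.argv[1]); top=float(sys.argv[2])
robot.servo_line(L(-12,robot_y:=float(sys.argv[3]),99.5),feed=25)
robot.servo_line(L(-12,y,99.5),feed=40);robot.hold(.15)
F0,T0=ft(10);print("free",F0,T0);np.save("FT.npy",np.r_[F0,T0])
robot.servo_line(L(-12,y,102.5),feed=20)
for z in np.arange(103.5,top+.1,1):
    robot.servo_line(L(-12,y,z),feed=8)
    F,T=ft(5);print(z,F-F0,T-T0,robot.observe()["tcp_pos"])
robot.hold(.15);F,T=ft(12);print("end",F-F0,T-T0,robot.observe()["t"])
snap("scene",sys.argv[4],(310,90,390,190),6)
E
python3 probe.py -23 105.5 0 s7
```

```text
free [-0.208 -0.105 -1.714] [ 0.058 -0.131  0.02 ]
103.5 [ 0.188  0.06  -5.266] [ 0.003  0.074 -0.016] [518.734 161.418 223.903]
104.5 [-0.327 -0.136 -5.275] [ 0.015  0.081 -0.015] [519.121 161.625 225.459]
105.5 [ 0.371 -0.091 -5.243] [-0.03   0.061 -0.011] [519.18  161.647 226.523]
end [ 0.153  0.112 -5.109] [ 0.006  0.054 -0.018] 24.6583
```

View pics/s7.png

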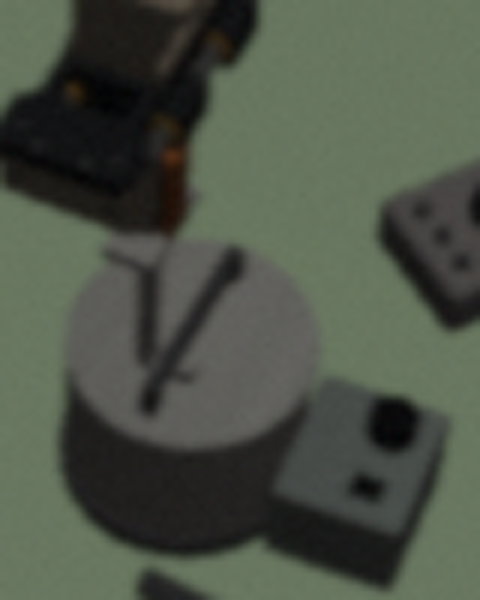

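```bash
python3 - <<'E'
from h import *
np.set_printoptions(precision=2,suppress=True)
a=cv2.imread("pics/s5.png",0).astype(np.float32);b=cv2.imread("pics/s7.png",0).astype(np.float32);c=cv2.imread("pics/s6.png",0).astype(np.float32)
w={"+y bar end":(210,235,265,285),"-y bar end":(125,385,180,430),"-y edge":(130,420,230,480),"-y edge R":(230,400,310,450),"+y edge":(100,230,150,290),"pot base":(60,480,250,570)}
for n,(x0,y0,x1,y1) in w.items():
    h=cv2.createHanningWindow((x1-x0,y1-y0),cv2.CV_32F)
    print(n,[np.round(np.array(cv2.phaseCorrelate(a[y0:y1,x0:x1],q[y0:y1,x0:x1],h)[0])/6,2) for q in (b,c)])
for h in((0,46),(0,-46),(-64,0),(0,-64)):
    p=C+ex*h[0]+ey*h[1]; print(h,proj("scene",[*p,100])-proj("scene",[*p,97]))
E
```

```text
+y bar end [array([0.03, 0.01]), array([-0.04,  0.03])]
-y bar end [array([0.88, 0.3 ]), array([-0.03,  0.17])]
-y edge [array([ 0.02, -0.  ]), array([2.96, 0.72])]
-y edge R [array([-0.03, -0.01]), array([3.02, 1.02])]
+y edge [array([ 3.36, -1.9 ]), array([-20.85,  11.01])]
pot base [array([-0.03,  0.01]), array([-0.02, -0.02])]
(0, 46) [ 0.04 -0.61]
(0, -46) [ 0.02 -0.58]
(-64, 0) [-0.  -0.6]
(0, -64) [ 0.02 -0.58]
```

```bash
python3 - <<'E'
from h import *
np.set_printoptions(precision=3,suppress=True)
q=np.load("FT.npy");F0,T0=(q[:3],q[3:]) if q.ndim==1 else q
for z in (107.5,109.5):
    robot.servo_line(L(-12,-23,z),feed=8);robot.hold(.1)
    F,T=ft(8);print(z,F-F0,T-T0,robot.observe()["tcp_pos"],robot.observe()["t"])
    if abs((F-F0)[1])>.6 or abs((T-T0)[0])>.12: print("tilt?");break
snap("scene","s8",(310,90,390,190),6);snap("top","t8",(225,160,345,245),6)
a=cv2.imread("pics/s5.png",0);b=cv2.imread("pics/s8.png",0)
for n,(x0,y0,x1,y1) in {"+y bar end":(215,245,260,285),"-y bar end":(130,390,170,430),"edge-y":(90,420,240,465),"edge R":(260,300,330,400),"base":(60,480,250,570)}.items():
    r=cv2.matchTemplate(b[y0-25:y1+25,x0-25:x1+25],a[y0:y1,x0:x1],cv2.TM_CCOEFF_NORMED);m=cv2.minMaxLoc(r);print(n,(np.array(m[3])-25)/6,m[1])
for h in((0,46),(0,-46)):
    p=C+ex*h[0]+ey*h[1]; print(h,proj("scene",[*p,104])-proj("scene",[*p,97]))
E
```

```text
107.5 [ 0.037 -0.    -5.29 ] [-0.002  0.048 -0.014] [519.173 161.624 228.476] 25.3417
109.5 [-0.002  0.338 -5.347] [ 0.002  0.047 -0.029] [519.19  161.612 230.481] 25.975
+y bar end [ 0.667 -1.5  ] 0.9979734420776367
-y bar end [ 0.333 -1.5  ] 0.9959475994110107
edge-y [ 0.333 -1.   ] 0.9717462658882141
edge R [ 0.5 -0.5] 0.9642303586006165
base [0. 0.] 0.9992948770523071
(0, 46) [ 0.104 -1.419]
(0, -46) [ 0.051 -1.368]
```

View pics/s8.png

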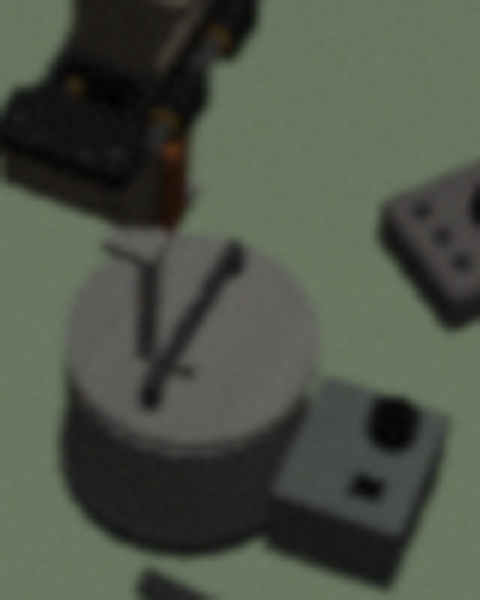

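The lid lifts level: both bar ends rose by the same 1.5 px and the force is steady at 5.3 N. Now I carry it over, passing in front of the rack.

```bash
python3 - <<'E'
from h import *
np.set_printoptions(precision=3,suppress=True)
q=np.load("FT.npy");F0,T0=(q[:3],q[3:]) if q.ndim==1 else q
def LT(cx,cy,z): # lid centre at cx,cy
    p=np.array([cx,cy])+ex*-12+ey*-23; return [p[0],p[1],z+121]
robot.servo_line(LT(*C,140),feed=60)
robot.servo_line(LT(495,30,140),feed=90)
F,T=ft(3);print(F-F0,T-T0)
robot.servo_line(LT(515.4,-183.8,110),feed=90)
robot.hold(.3);F,T=ft(8);print(F-F0,T-T0,robot.observe()["t"],robot.observe()["tcp_pos"])
snap("scene","s9",(220,170,340,300),5);snap("top","t9",(340,170,430,260),6)
E
```

```text
[ 0.698  0.309 -4.704] [ 0.008  0.064 -0.013]
[ 0.187  0.097 -5.309] [-0.003  0.069 -0.022] 31.6917 [ 504.998 -207.547  231.025]
```

View pics/s9.png

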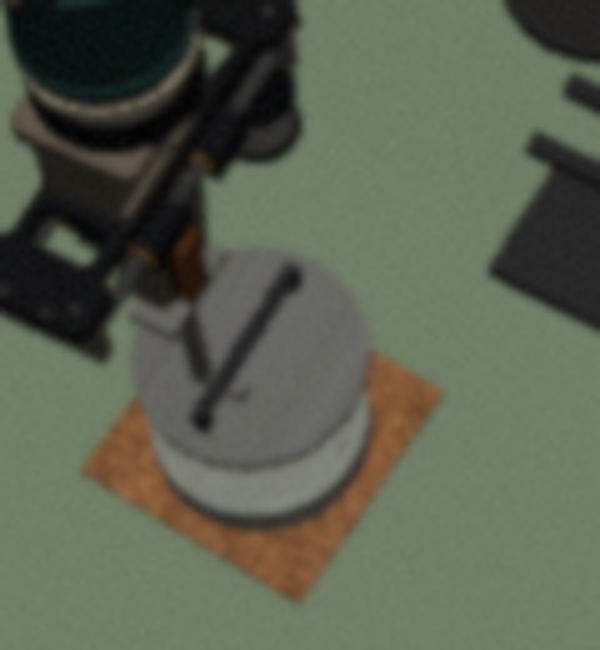

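View pics/t9.png

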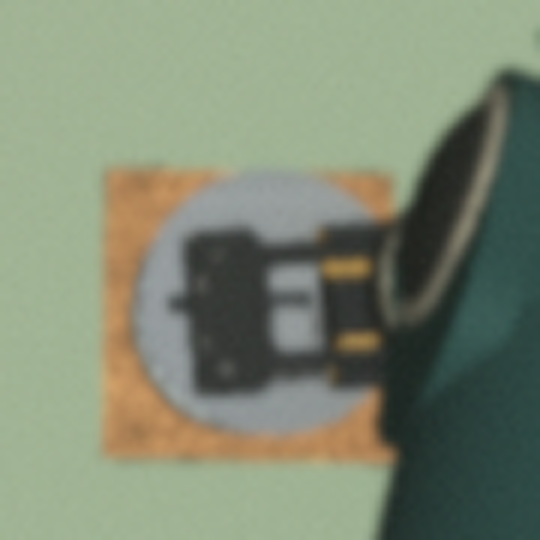

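```bash
python3 - <<'E'
from h import *
for c,f,o,k in(("top","t9",(340,170),6),("scene","s9",(220,170),5)):
    im=cv2.imread(f"pics/{f}.png")
    def circ(z,r,col,cen=(515.4,-183.8)):
        P=np.array([(proj(c,[cen[0]+r*np.cos(a),cen[1]+r*np.sin(a),z])-o+.5)*k-.5 for a in np.linspace(0,2*np.pi,90)])
        cv2.polylines(im,[P.round().astype(int)],True,col,1)
    circ(103,64,(0,0,255)); circ(30,62,(255,0,0)); 
    cv2.imwrite(f"pics/{f}o.png",im)
E
```

```text
(no output)
```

View pics/t9o.png

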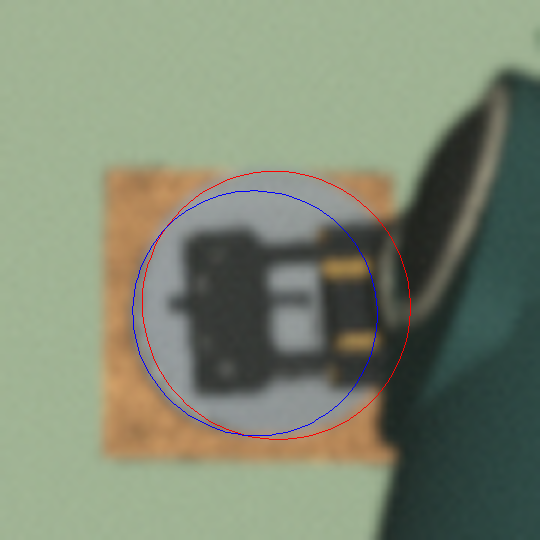

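View pics/s9o.png

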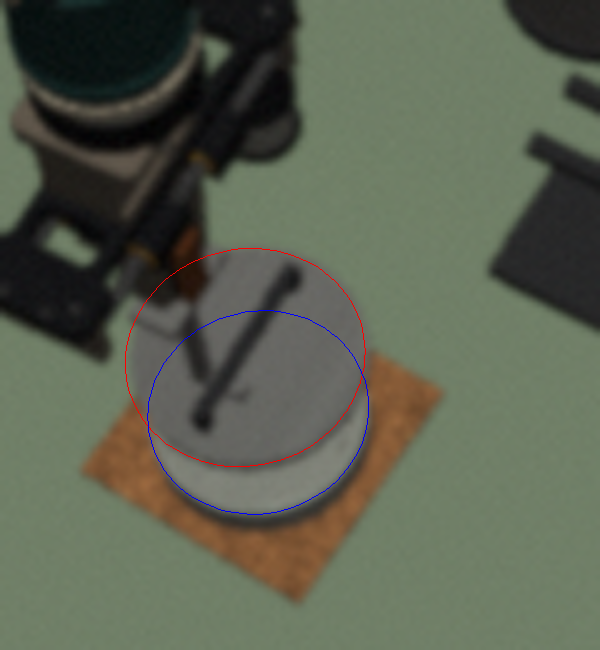

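The lid is level, but the overlays put it about 3 mm too far in +y and 1 mm in +x of the ring axis. I'll correct that, lower to just above the mouth and re-measure.

```bash
cat > ov.py <<'E'
from h import *
def ov(n,zt,cen,s=(515.4,-183.8)):
  for c,o,e,k in(("top",(340,170),(430,260),6),("scene",(220,170),(340,300),5)):
    snap(c,n+c[0],(*o,*e),k); im=cv2.imread(f"pics/{n}{c[0]}.png")
    def circ(z,r,col,cen):
        P=np.array([(proj(c,[cen[0]+r*np.cos(a),cen[1]+r*np.sin(a),z])-o+.5)*k-.5 for a in np.linspace(0,2*np.pi,90)])
        cv2.polylines(im,[P.round().astype(int)],True,col,1)
    circ(zt,64,(0,0,255),cen); circ(30,62,(255,0,0),s)
    cv2.imwrite(f"pics/{n}{c[0]}o.png",im)
def LT(cx,cy,z):
    p=np.array([cx,cy])+ex*-12+ey*-23; return [p[0],p[1],z+121]
E
python3 - <<'E'
from ov import *
np.set_printoptions(precision=3,suppress=True)
q=np.load("FT.npy");F0,T0=(q[:3],q[3:]) if q.ndim==1 else q
robot.servo_line(LT(514.2,-186.6,64),feed=60)
robot.hold(.2);F,T=ft(6);print(F-F0,T-T0,robot.observe()["t"],robot.observe()["tcp_pos"])
ov("p",57,(515.4,-183.8))
E
```

```text
[-0.077  0.246 -5.478] [ 0.005  0.078 -0.03 ] 33.0083 [ 503.933 -210.399  185.303]
```

View pics/pto.png

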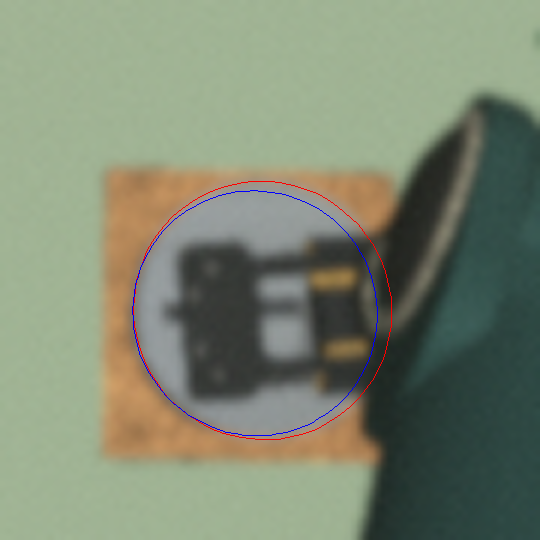

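View pics/pso.png

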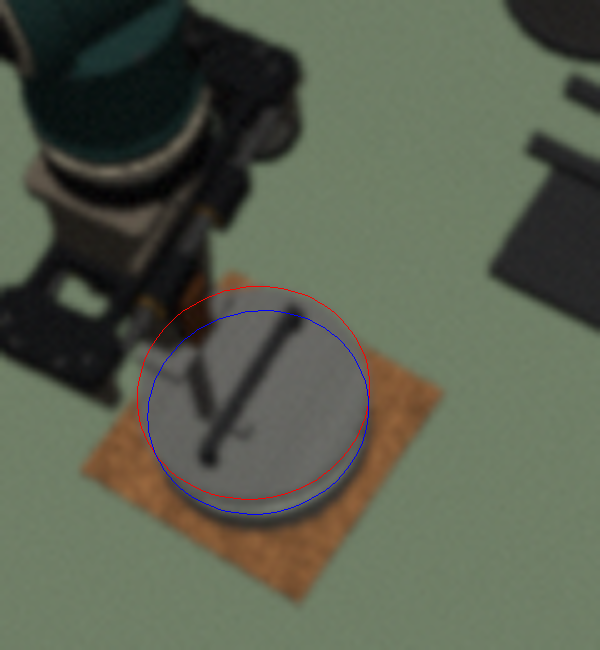

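```bash
python3 - <<'E'
from h import *
from scipy.optimize import least_squares
for c,o,k,f in(("top",(340,170),6,"pt"),("scene",(220,170),5,"ps")):
    im=cv2.GaussianBlur(cv2.imread(f"pics/{f}.png").astype(np.float32),(0,0),2)
    out=[]
    for a in np.radians(np.arange(0,360,10)):
        rs=np.arange(56,72,.25)
        P=np.array([(proj(c,[515.4+r*np.cos(a),-183.8+r*np.sin(a),57])-o+.5)*k-.5 for r in rs]).astype(np.float32)
        v=cv2.remap(im,P[None,:,0],P[None,:,1],cv2.INTER_LINEAR)[0]
        g=np.linalg.norm(np.gradient(v,axis=0),axis=1); out.append((int(round(np.degrees(a))),round(float(rs[g.argmax()]),1),round(float(g.max()),1)))
    print(c,out)
E
```

```text
top [(0, 63.2, 1.7), (10, 63.5, 1.8), (20, 64.2, 2.3), (30, 63.5, 2.5), (40, 64.0, 2.7), (50, 63.5, 2.4), (60, 63.0, 2.4), (70, 62.0, 2.8), (80, 62.2, 3.0), (90, 61.8, 3.2), (100, 62.2, 3.3), (110, 63.5, 2.9), (120, 62.8, 3.3), (130, 67.2, 3.0), (140, 56.0, 4.4), (150, 63.2, 2.6), (160, 62.8, 2.4), (170, 63.0, 2.3), (180, 64.0, 2.2), (190, 63.0, 2.3), (200, 63.5, 2.3), (210, 64.5, 2.4), (220, 56.2, 3.6), (230, 68.0, 2.1), (240, 56.5, 0.9), (250, 56.0, 3.8), (260, 68.2, 1.4), (270, 67.0, 2.6), (280, 56.8, 4.7), (290, 62.2, 2.5), (300, 70.8, 1.9), (310, 56.0, 3.1), (320, 65.0, 2.4), (330, 65.2, 2.3), (340, 64.5, 2.2), (350, 64.2, 1.8)]Traceback (most recent call last):
  File "<stdin>", line 8, in <module>
  File "h.py", line 7, in proj
    i=viewer.camera_info(c); p=i["R"]@np.array(X,float)+i["t"]; s=p[:2]/p[2]; s=s*(1+i["k1"]*(s@s)); K=i["camera_matrix"]
ValueError: time passes only in moves, steps and waits
```

```bash
python3 - <<'E'
from ov import *
np.set_printoptions(precision=2,suppress=True)
q=np.load("FT.npy");F0,T0=(q[:3],q[3:]) if q.ndim==1 else q
robot.servo_line(LT(514.4,-185.6,60),feed=30)
for z in [57,54,52,50,48,46,44.5,43.5,42.5,41.5,40.5,39.5]:
    robot.servo_line(LT(514.4,-185.6,z),feed=25)
    F,T=ft(2);s=robot.observe();print(z,F-F0,T-T0,s["tcp_pos"][2])
    if abs(F-F0)[:2].max()>3 or (F-F0)[2]>-1.2: break
print(s["t"])
ov("q",36,(515.4,-183.8))
E
```

```text
57 [ 0.45  0.69 -5.49] [ 0.04  0.04 -0.04] 177.80738763770515
54 [-0.06  0.41 -5.75] [ 0.    0.08 -0.  ] 174.84247657962993
52 [ 0.74 -0.33 -5.8 ] [ 0.02  0.05 -0.01] 172.90695566275488
50 [ 0.4  -0.14 -4.99] [ 0.05  0.08 -0.01] 170.8775438882822
48 [-0.27 -0.11 -5.41] [ 0.04  0.09 -0.03] 168.8721205093719
46 [-0.03  0.59 -5.06] [-0.03  0.07 -0.01] 166.86059490094726
44.5 [-0.24  0.13 -5.55] [0.02 0.05 0.02] 165.43450535081882
43.5 [ 0.35  0.88 -4.78] [-0.04  0.08 -0.03] 164.48778818984837
42.5 [ 0.75  0.49 -2.13] [-0.02 -0.05 -0.  ] 163.99064191840324
41.5 [ 0.33 -0.06  0.64] [ 0.01 -0.01 -0.02] 162.85516958032082
36.2667
```

View pics/qto.png

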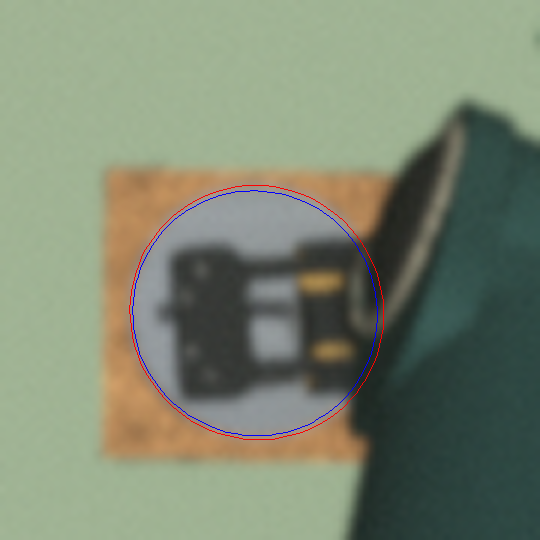

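View pics/qso.png

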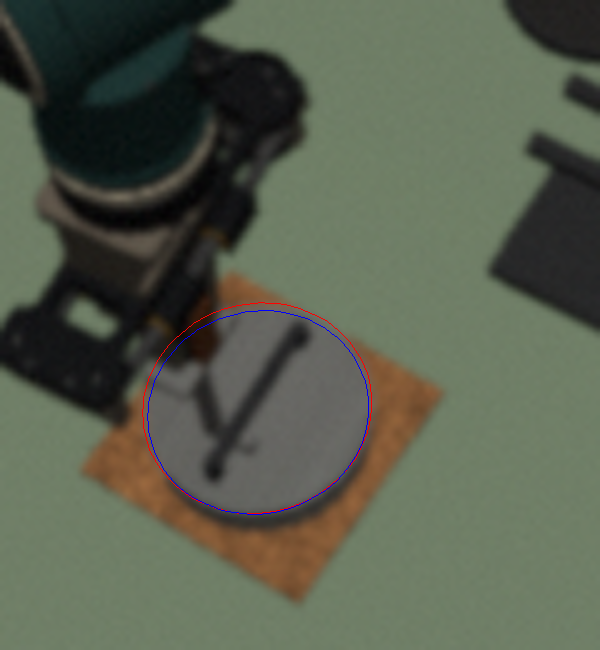

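The lid seats: the load left the lifter at a lifter height of 43.2 mm, which puts the lid origin at z ≈ 30.2, and both views match the ring circle. Now I unhook.

```bash
python3 - <<'E'
from ov import *
np.set_printoptions(precision=2,suppress=True)
q=np.load("FT.npy");F0,T0=(q[:3],q[3:]) if q.ndim==1 else q
B=np.array([514.4,-185.6])
def P(x,z):
    p=B+ex*x+ey*-23; return [p[0],p[1],z+121]
robot.servo_line(P(-12,37.0),feed=20)
F,T=ft(3);s=robot.observe();print(F-F0,s["tcp_pos"][2])
for x in(-16,-20,-25,-31,-40,-48):
    robot.servo_line(P(x,37.0),feed=40)
    s=robot.observe();F=s["contact_force"]-F0;print(x,F,s["tcp_pos"][2])
    if np.linalg.norm(F)>6: break
else:
    robot.servo_line(P(-50,110),feed=120)
print(robot.observe()["t"])
snap("scene","s11",(220,150,400,300),4)
E
```

```text
[0.43 0.04 0.09] 157.85761971189018
-16 [ 0.44 -0.24  0.46] 158.04805625552393
-20 [ 0.81 -0.59  0.64] 158.04459886807243
-25 [0.69 0.32 0.04] 158.01263473607287
-31 [-0.2  -0.5   0.32] 158.01443957972631
-40 [0.4  0.19 0.37] 158.06294521372817
-48 [ 0.5  -0.86 -0.07] 158.0622853698046
39.35
```

View pics/s11.png

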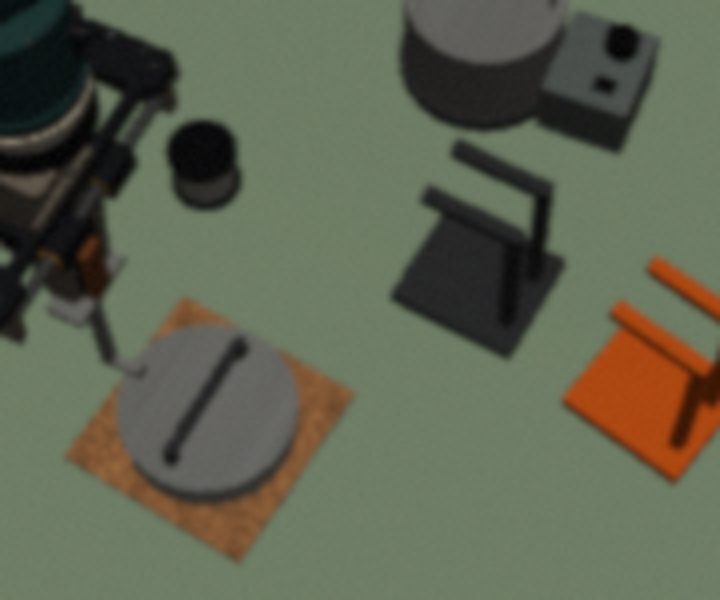

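The lid is home in the stand at (208,410) and the lifter is clear. Now I return the lifter to the rack.

```bash
python3 - <<'E'
from h import *
np.set_printoptions(precision=2,suppress=True)
p=robot.observe()["tcp_pos"]
robot.servo_line([p[0],p[1],290],feed=150)
robot.movep([614.5,11.1,290],rot(np.pi/2)); robot.hold(.2)
F0,T0=ft(6)
robot.servo_line([614.5,11.1,165],feed=100); F,_=ft(3); print("165",F-F0,robot.observe()["tcp_pos"])
for z in(160,158,157,156,155,154):
    robot.servo_line([614.5,11.1,z],feed=20); F,T=ft(3);print(z,F-F0,T-T0,robot.observe()["tcp_pos"])
    if (F-F0)[2]>1.2: break
print(robot.observe()["t"])
snap("scene","s12",(290,110,410,260),4)
E
```

```text
165 [-0.39 -0.39 -0.03] [615.    11.12 165.8 ]
160 [ 0.4  -1.28  0.1 ] [ 0.   -0.01 -0.03] [614.46  11.07 159.93]
158 [-0.06 -0.53  0.5 ] [0. 0. 0.] [614.45  11.11 157.91]
157 [ 0.58 -0.79  0.5 ] [-0.03 -0.03 -0.03] [614.49  11.06 156.97]
156 [ 0.29 -0.66 -0.41] [-0.01 -0.03 -0.02] [614.55  11.1  156.01]
155 [-2.38 -0.81  7.45] [-0.06  0.63 -0.03] [614.56  11.08 155.96]
44.3833
```

View pics/s12.png

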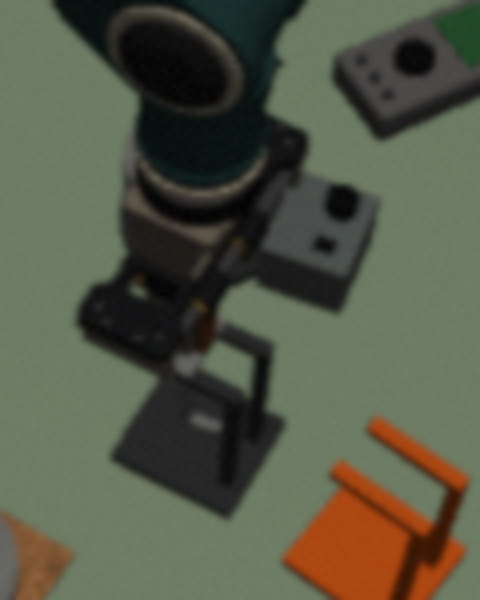

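The lifter is back on the rails: contact came at the height it was taken from, and this view matches the pre-pick picture. Now I release it and back off straight up.

```bash
python3 - <<'E'
from h import *
np.set_printoptions(precision=2,suppress=True)
robot.servo_line([614.5,11.1,155.9],feed=20)
grip(0.9); robot.hold(.2)
robot.servo_line([614.5,11.1,300],feed=100)
robot.servo_line([480,11,340],feed=150)
robot.hold(.3);s=robot.observe();print(s["t"],s["contact_force"],s["grip_width"])
snap("scene","s13",(180,90,460,300),2.8);snap("top","t13",(150,90,480,270),2.4)
for n in("lifter","lid","spool","meter"):
  print(n,[(round(d["confidence"],2),cam2w("scene",d["at"])) for d in viewer.pinpoint(n,"scene")])
E
```

```text
48.9 [-0.12 -0.36 -0.25] 0.9018794259901468
lifter [(0.64, array([618.05,  13.1 ,  37.41]))]
lid [(0.57, array([ 514.2 , -183.54,   30.19]))]
spool [(0.77, array([404.48, -14.39,   1.74]))]
meter [(0.9, array([626.7 , 408.61,   1.73]))]
```

View pics/s13.png

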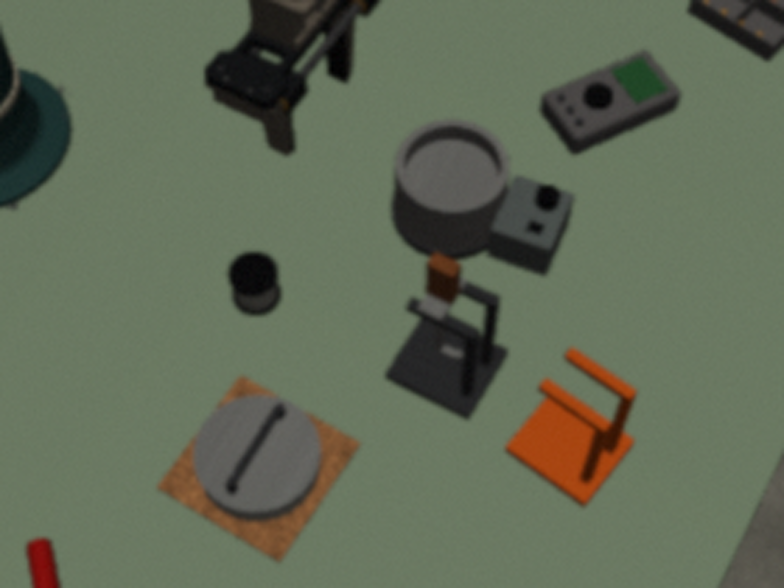

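View pics/t13.png

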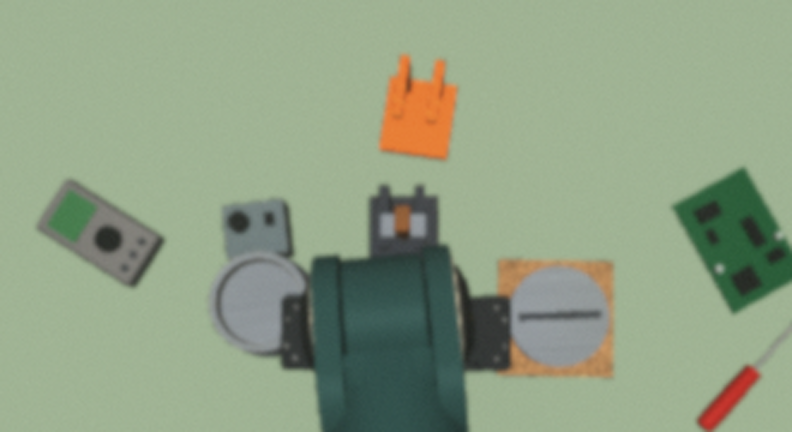

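The lid sits flat and centred in the stand (scene crop (258,455), top crop (560,317)), and the lifter hangs upright on both rails of the dark rack (440,280). The bystanders haven't moved and the arm is clear, so I'm handing in.

```bash
python3 -c "
from cell import robot
robot.job_done()"
```

```text
the job is handed in; nothing more can be done
```

The lid is in the stand, the lifter is hung back in the dark rack, and I handed the job in at about 49 s. No verdict is reported.

- **Lifting the lid:** I felt for the lid top with about 4 N, hooked the bar and tried a small lift at mid-bar. The -y side turned out heavy. At y = -23 mm the lid came up level, with both ends of the bar rising equally and a steady load of about 5.3 N.
- **Carrying and placing:** I passed in front of the rack, corrected the position over the stand from both camera views, and lowered until the stand took the weight.
- **Lid home:** The lifter height at contact put the lid origin at about z = 30.2 mm. Afterwards the scene camera gave (514, -184, 30), against the stand axis I measured at (515, -184).
- **Lifter:** It came to rest on the rails at the height it was taken from. The scene camera gave (618, 13, 37), within its error of the hanging place.
- **Everything else:** The last pictures and position readings show the spool and meter unmoved. The board, the screwdriver and the orange look-alike look unmoved in the pictures.

**Checks that disagreed:**
- Triangulating the ends of the handle bar gave a lid height about 8 mm too low, so I used the touch instead.
- Over the stand the lid appeared about 3 mm off in y, which I corrected before lowering.
- The mid-bar force suggested the balance point nearer y = -21 mm. I kept -23 mm because it had already proved level.

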